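Show the apprentice the next cut

ROBOT

A 6-joint arm with a two-finger parallel gripper is mounted at the origin on the work surface. World frame = base frame: x ahead of the robot, y to its left, z up, the work surface at z = 0. Lengths are in m, angles in degrees, forces in N, time in s.
With the tool pointing down it reaches from about 0.425 to 1.125 m from the base axis. Payload 14.9 kg.
Tool frame: the origin (TCP) lies between the finger pads, 19 mm behind the fingertips; this is the grasp point; z points along the fingers, y is the direction in which the jaws open and shut (so a half turn about z gives the same grasp; the last joint's range is limited). The gripper opens to 91 mm and grips with 3 to 60 N. Pads are 32 mm wide; open, the fingers measure 118 mm over their backs; the gripper's body (76 mm by 178 mm) begins 60 mm behind the grasp point.
Start: joints at [-78.799, 21.709, 99.362, -0, 58.929, -1.908], TCP at [0.159, -0.682, 0.233] pointing down, gripper open.
Joint ranges: [-158.91, 158.91], [-42.39, 125.64], [0.06, 152.35], [-60.88, 240.88], [17.5, 164.5], [-176.32, 176.32]. Speed limits (degrees/s): [108.29, 108.29, 136.94, 180, 180, 180].

INTERFACE

Orientations are given as a 3x3 rotation matrix whose columns are the frame's x, y, z axes.
In Python, from workcell import * gives the robot as it stands.
- The arm moves only by the tool drive_tool, never from a script. Its argument "rows" is a list of rows, each a list of 6 numbers: the shift along the tool's x, y, z in mm, then the turn, a rotation vector about the tool's x, y, z in degrees. In form: [[tx, ty, tz, wx, wy, wz], ...]. A call has 1 to 12 rows; each row shifts and turns the commanded pose from where the row before left it, along the tool's axes as they then stand; what a row does not reach is not made up. A row lasts 1/12 s, in which the tool goes at most 41.7 mm and 7.16 degrees, less where a joint would pass 70% of its speed; a pose out of reach is approached as far as the arm can. A call with a gripper value outside its range is refused whole. "claw" is the finger opening in mm, from 0 to 91.2, set as the call begins (left out, the last holds). The fingers move at their own pace and stop on an object; "grip_force" is the grip in N (left out, the last holds). Time passes only in rows, so rows that do not move let the fingers close. It gives the time, the measured TCP pose, the force and the opening at its end, in the units of the state.
- observe(): the state, without advancing time (a new reading comes with each control period).
- capture(name): name is "scene" or "top"; returns the picture (420x560x3 uint8, blue, green, red); there is no depth.
- calibration(name): a dict with "fx", "fy", "cx", "cy" (pixels), "world_from_camera" (4x4, takes a point from camera to world coordinates). Camera axes: x right, y up, looking along -z (the intrinsics and any distortion apply to the point x, -y, -z); pixel columns grow to the right and rows downward; lengths in m; the calibration is good to about 2 mm. A picture is of the moment at which its call begins. calibration takes no time and is no camera call.
- sign_off(): hands the job in, once; it reports no verdict.
The state is a dict: "t": time; "q": joint angles; "qvel": joint speeds; "joint_efforts": joint torques, N m; "ee_pos": TCP position; "tool_rot": TCP orientation; "contact_force": force on the tool from outside, world axes, zero at the start; "moment": the same for the moment, N m; "width": finger opening in m.
Only numpy, scipy, OpenCV 4.12 (cv2) and the standard library are available. Lean on these libraries where they do the work, as an engineer would, in place of code of your own. Each camera call takes 0.05 s, during which the arm holds its last target. There are 200 camera calls.

TASK

The apprentice is about to chop the next shoulder: show what to take up and where to cut, pointing from straight above with the fingers downward and the fingertips a finger's breadth or two clear, touching nothing at all. Point at the handle of the walnut-handled gouge in the tray for about two seconds, then at the upturned handle end of the wooden beech mallet for about two seconds, then at the middle of the pencil-hatched waste on top of the oak block in the green vice, and finish while still pointing there. Do not dip down over the other gouge, the chisel or the brass mallet on the way.

Things in the scene. Friction and masses are not known exactly. Their poses are not given: they have to be found in the camera images.
- gouge_walnut: Wide carving gouge with a dark brown walnut handle, loose in one of the tray's three compartments. Octagonal handle 130 long, 26 across; brass ferrule, steel shank, 28 wide curved blade. Origin: underside of the handle at the middle of its length; x along the tool towards the blade (handle from x = -65 to +65 mm, blade tip at +190), z up; the handle's top is 26 above the origin.
- gouge_walnut_handle (a point): Point on top of the walnut handle, at the middle of its length, 26 mm above that gouge's underside; axes as the gouge.
- gouge_beech: Narrow gouge with a pale octagonal beech handle (130 x 26), 12 wide blade; a bystander in another compartment. Origin and axes as the walnut gouge.
- chisel_yellow: Chisel with a yellow plastic handle with black ends (130 x 26), 20 wide flat blade; a bystander in another compartment. Origin and axes as the walnut gouge.
- tray: Fixed shallow plywood tray, 310 (its x) x 262 x 30 high, three compartments side by side along its y, each with one tool lying along x, blade towards the tray's +x. Floor 8 thick. Origin: centre of its underside.
- mallet_beech: Carver's mallet turned all in pale beech, standing on its head, handle up: head 76 diameter and 98 tall, handle 31 diameter above it, 190 tall in all. Loose. Origin: centre of its underside, z up.
- mallet_beech_end (a point): Centre of the upturned handle end of the beech mallet, 190 mm above the bench.
- mallet_brass: Smaller carver's mallet with a brass head (54 diameter, 56 tall) and a dark handle 30 diameter, standing on its head, 166 tall; a bystander. Origin: centre of its underside.
- vice: Fixed green cast-iron carving vice with reddish-brown wooden cheeks and a steel screw towards the robot. Round foot 190 diameter; jaws along its y, cheeks 170 long, top edge 175 above the bench; bolt heads on the jaws to 158; the screw's slanting bar stands 203 out from the origin along -x and reaches 134 high. Origin: centre of the foot's underside.
- block: Pale oak block clamped upright in the vice, 50 (its x) x 100 (its y) in plan, underside 100 above the bench. Along y: the +y third is a finished shoulder, 88 above its underside; the middle third is the tenon and the -y third the waste, both 110 above its underside (210 above the bench). Origin: centre of its underside.
- waste (a point): Middle of the waste still to be cut: a patch 50 (x) x 33 (y) on top of the block, cross-hatched with dark pencil lines, 210 mm above the bench; axes as the block.
- glue_pot: White plastic glue bottle, 72 diameter, 105 tall, with a brush handle standing out of it to 185; a bystander. Origin: centre of its underside.
- spray_can: Blue spray can with a pale label, 54 diameter, 170 tall; a bystander. Origin: centre of its underside.
- oilstone: Grey sharpening stone in a dark wooden case, 220 x 70 x 36 high; a bystander. Origin: centre of its underside.
- carving_a: Small rough-carved wooden figure, 36 x 40 x 93 tall; a bystander. Origin: centre of its underside.
- carving_b: Small rough-carved wooden figure, 36 x 40 x 98 tall; a bystander. Origin: centre of its underside.

How it is judged:
By the outcome, as a careful person would: the job done as asked, in the order asked, and still so for the second after the job is handed in, with the robot touching nothing.
It also fails if it takes over 43 s, if anything falls off the work surface, if the arm or the gripper's body presses on something with over 40 N, if the wrist force passes 120 N, or if a joint passes its speed limit or range.

## Working session

There is one attempt and no reset: what is moved stays moved. The work goes in short steps, Python scripts to look and compute and a tool call to move; the robot and the scene stay as the last step left them, time stands still between calls to the robot, and variables do not carry over. Pictures are saved under pics/ and viewed, about 8 in all and at most 12, crops included, and the job is handed in when it is done.

Besides the shell and the picture viewer there is one more tool, called after "Emit:" by a JSON object that holds its "op" and its "data". drive_tool: Moves the arm, as the interface text tells. Its arguments: {"type":"object","properties":{"rows":{"type":"array","items":{"type":"array","items":{"type":"number"}}},"claw":{"type":"number"},"grip_force":{"type":"number"}},"required":["rows"]}

```bash
mkdir -p pics
python3 - <<'E'
from workcell import *
import cv2
for n in("scene","top"):
    c=calibration(n);print(n,{k:v for k,v in c.items()})
    im=capture(n);cv2.imwrite(f"pics/{n}0.png",im)
s=observe();print(s["t"],s["ee_pos"],s["tool_rot"],s["width"])
E
```

```text
scene {'fx': 507.7904980661215, 'fy': 507.7904980661215, 'cx': 289.9574369129921, 'cy': 209.6595110978032, 'world_from_camera': array([[ 0.16268615, -0.62310262,  0.76503355,  1.71648566],
       [ 0.98663763,  0.10973728, -0.12043223, -0.2470788 ],
       [-0.00891106,  0.77440355,  0.63262923,  1.063061  ],
       [ 0.        ,  0.        ,  0.        ,  1.        ]])}
top {'fx': 470.1384874698012, 'fy': 470.1384874698012, 'cx': 274.7602245318972, 'cy': 207.50900957023515, 'world_from_camera': array([[ 0.00952042,  0.99846568, -0.0545495 ,  0.49738235],
       [-0.99994086,  0.00979295,  0.00473086, -0.06144174],
       [ 0.0052578 ,  0.05450124,  0.99849986,  1.51251809],
       [ 0.        ,  0.        ,  0.        ,  1.        ]])}
0.1 [ 0.1586889  -0.68144629  0.23219896] [[ 9.73942211e-01  2.26796235e-01 -1.92252264e-04]
 [ 2.26796316e-01 -9.73941799e-01  8.96704170e-04]
 [ 1.61266139e-05 -9.16940147e-04 -9.99999579e-01]] 0.09127094461133788
```

View pics/scene0.png

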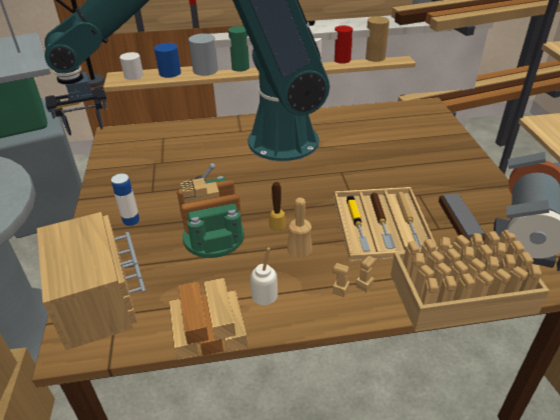

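View pics/top0.png

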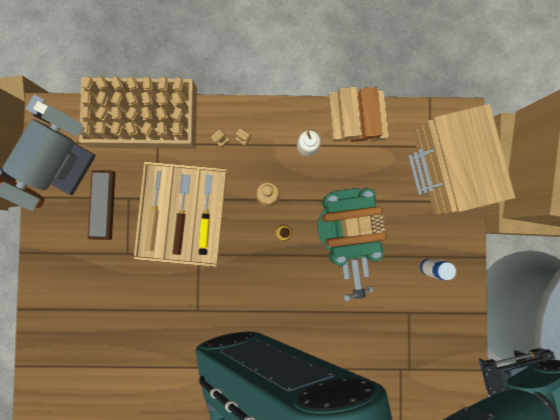

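The scene view has the robot at the top and the bench running toward the camera. In the top view, the walnut gouge handle is at about (179,234) in the middle compartment. The beech mallet is at about (267,193), the brass one at (283,232), and the hatched waste at about (377,225). I'll enlarge both views to refine these.

Run:
```python
import cv2,numpy as np
t=cv2.imread("pics/top0.png");s=cv2.imread("pics/scene0.png")
def z(im,x,y,w,h,k):return cv2.resize(im[y:y+h,x:x+w],None,fx=k,fy=k,interpolation=cv2.INTER_CUBIC)
# top: gouge (150..210,165..265) ; mallet(245..305,170..245); block (320..390,180..265)
a=np.hstack([z(t,150,195,65,75,4),z(t,245,175,60,75,4),z(t,325,195,65,75,4)])
b=np.hstack([z(s,350,180,65,75,4),z(s,270,180,60,75,4),z(s,175,165,65,75,4)])
cv2.imwrite("pics/c1.png",np.vstack([a,b]))
```

```text
(no output)
```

View pics/c1.png

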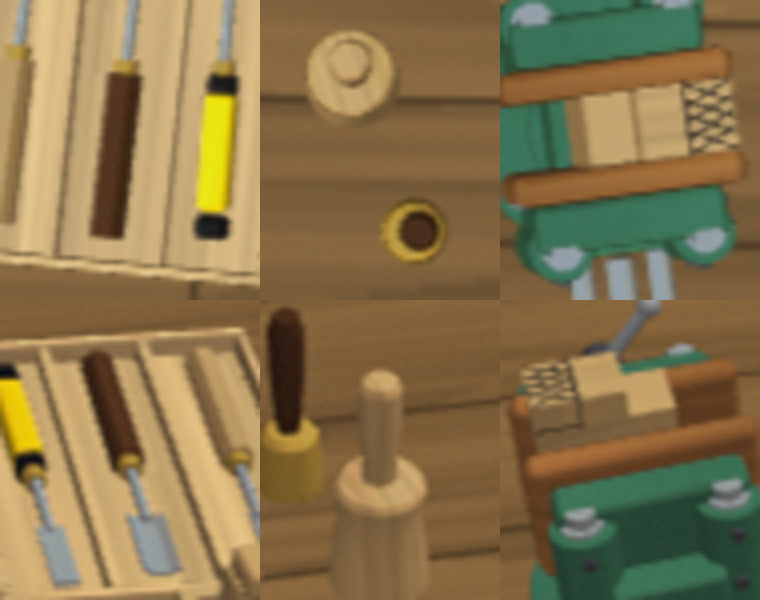

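```bash
cat > h.py <<'E'
from workcell import *
import numpy as np
def ray(n,u,v):
    c=calibration(n);T=np.array(c["world_from_camera"])
    return T[:3,3],T[:3,:3]@np.array([(u-c["cx"])/c["fx"],-(v-c["cy"])/c["fy"],-1])
def onz(n,u,v,z):
    o,d=ray(n,u,v);return o+d*(z-o[2])/d[2]
def tri(p,q):
    o,d=ray("top",*p);a,b=ray("scene",*q)
    s=np.linalg.lstsq(np.c_[d,-b],a-o,rcond=None)[0]
    return (o+d*s[0]+a+b*s[1])/2,np.linalg.norm(o+d*s[0]-a-b*s[1])
E
python3 - <<'E'
from h import *
import cv2
t=cv2.imread("pics/top0.png")
m=((t.max(2)<95)&(t[...,2]>t[...,0]+15)).astype(np.uint8);k=np.zeros_like(m);k[205:262,165:192]=m[205:262,165:192]
k=cv2.morphologyEx(k,cv2.MORPH_OPEN,np.ones((3,3)))
c=max(cv2.findContours(k,0,2)[0],key=cv2.contourArea);print(cv2.minAreaRect(c))
for n,p,q,z in(("gouge",(178.9,233.4),(377.6,206.4),.034),("mallet",(266.9,189.9),(300,199.6),.19),("waste",(377.6,223.6),(187.4,185.4),.21)):
    print(n,onz("top",*p,z).round(4),onz("scene",*q,z).round(4),*tri(p,q))
for p in((683,84),(733,78),(741,148),(691,153)): print(onz("top",325+(p[0]-500)/4-.4,195+p[1]/4-.4,.21).round(4))
for p in((524,370),(573,362),(579,398),(530,404)): print(onz("scene",175+(p[0]-500)/4-.4,165+p[1]/4-75-.4,.21).round(4))
print("brass",onz("top",245+159/4-.4,175+231/4-.4,.166))
E
```

```text
((178.7722625732422, 233.4737091064453), (7.068487167358398, 39.88919448852539), 6.581944465637207)
gouge [0.4939 0.2315 0.034 ] [0.5046 0.2296 0.034 ] [0.49390734 0.23351585 0.02488242] 0.0004989050878553592
mallet [ 0.6192 -0.045   0.19  ] [ 0.6219 -0.0461  0.19  ] [ 0.61933111 -0.04533863  0.18794643] 0.0006427265665962408
waste [ 0.5267 -0.3532  0.21  ] [ 0.5275 -0.3528  0.21  ] [ 0.52668364 -0.35307771  0.20945267] 0.00042022970016616847
[ 0.5487 -0.3331  0.21  ]
[ 0.5532 -0.3678  0.21  ]
[ 0.5047 -0.3732  0.21  ]
[ 0.5009 -0.3386  0.21  ]
[ 0.5081 -0.3718  0.21  ]
[ 0.5044 -0.3372  0.21  ]
[ 0.5486 -0.3337  0.21  ]
[ 0.5497 -0.3676  0.21  ]
brass [ 0.5000547  -0.09592912  0.166     ]
```

Both views agree to within a few millimetres. The targets are gouge (0.495,0.231,0.034), mallet end (0.620,−0.045,0.190) and waste (0.527,−0.353,0.210). I'll raise the tool, square it up, nearly close the fingers, then travel high.

Emit:
{"op": "drive_tool", "data": {"rows": [[0, 0, -20, 0, 0, 0], [0, 0, -30, 0, 0, 0], [0, 0, -30, 0, 0, 0], [0, 0, -30, 0, 0, 0], [0, 0, -30, 0, 0, 0], [0, 0, -28, 0, 0, 0], [0, 0, 0, 0, 0, 6.5], [0, 0, 0, 0, 0, 6.6]], "claw": 4}}

```text
t: 0.77
ee_pos: [0.1588, -0.6822, 0.4028]
tool_rot: [[1.0, -0.005, 0.001], [-0.005, -1.0, -0.003], [0.001, 0.003, -1.0]]
contact_force: [-0.5, 0.1, -0.9]
width: 0.0408
```

Emit:
{"op": "drive_tool", "data": {"rows": [[10, -10, 0, 0, 0, 0], [20, -20, 0, 0, 0, 0], [20, -20, 0, 0, 0, 0], [20, -20, 0, 0, 0, 0], [20, -20, 0, 0, 0, 0], [20, -20, 0, 0, 0, 0], [20, -20, 0, 0, 0, 0], [20, -20, 0, 0, 0, 0], [20, -20, 0, 0, 0, 0], [20, -20, 0, 0, 0, 0], [20, -20, 0, 0, 0, 0], [20, -20, 0, 0, 0, 0]]}}

```text
t: 1.77
ee_pos: [0.3896, -0.4498, 0.4002]
tool_rot: [[1.0, 0.003, -0.0], [0.003, -1.0, 0.001], [-0.0, -0.001, -1.0]]
contact_force: [0.3, -1.4, -0.2]
width: 0.0043
```

Emit:
{"op": "drive_tool", "data": {"rows": [[20, -20, 0, 0, 0, 0], [20, -20, 0, 0, 0, 0], [20, -20, 0, 0, 0, 0], [20, -20, 0, 0, 0, 0], [20, -20, 0, 0, 0, 0], [20, -20, 0, 0, 0, 0], [20, -20, 0, 0, 0, 0], [20, -20, 0, 0, 0, 0], [20, -20, 0, 0, 0, 0], [20, -20, 0, 0, 0, 0], [10, -10, 0, 0, 0, 0], [0, 0, 0, 0, 0, 0]]}}

```text
t: 2.77
ee_pos: [0.5998, -0.2394, 0.4]
tool_rot: [[1.0, 0.005, -0.001], [0.005, -1.0, 0.001], [-0.001, -0.001, -1.0]]
contact_force: [-0.5, 0.1, -0.6]
width: 0.0042
```

Emit:
{"op": "drive_tool", "data": {"rows": [[-6, -26, 0, 0, 0, 0], [-6, -26, 0, 0, 0, 0], [-6, -26, 0, 0, 0, 0], [-6, -26, 0, 0, 0, 0], [-6, -26, 0, 0, 0, 0], [-6, -26, 0, 0, 0, 0], [-6, -26, 0, 0, 0, 0], [-6, -26, 0, 0, 0, 0], [-6, -26, 0, 0, 0, 0], [-6, -26, 0, 0, 0, 0], [-6, -26, 0, 0, 0, 0], [-6, -26, 0, 0, 0, 0]]}}

```text
t: 3.77
ee_pos: [0.5256, 0.0707, 0.4005]
tool_rot: [[1.0, 0.001, -0.0], [0.001, -1.0, -0.0], [-0.0, 0.0, -1.0]]
contact_force: [-0.1, 0.4, 0.5]
width: 0.0036
```

Emit:
{"op": "drive_tool", "data": {"rows": [[-6, -26, 0, 0, 0, 0], [-6, -26, 0, 0, 0, 0], [-6, -26, 0, 0, 0, 0], [-6, -26, 0, 0, 0, 0], [-5, -26, 0, 0, 0, 0], [-4, -16, 0, 0, 0, 0], [0, -12, 0, 0, 0, 0], [0, 0, 0, 0, 0, 0], [0, 0, 0, 0, 0, 0]]}}

```text
t: 4.52
ee_pos: [0.4936, 0.2278, 0.4005]
tool_rot: [[1.0, 0.001, -0.0], [0.001, -1.0, -0.0], [-0.0, 0.0, -1.0]]
contact_force: [-0.0, -0.6, 0.3]
width: 0.0039
```

Run:
```python
from h import *
import cv2
cv2.imwrite("pics/top1.png",capture("top"));s=observe();print(s["t"],s["ee_pos"])
```

```text
4.5667 [0.49372256 0.22746218 0.40056878]
```

View pics/top1.png

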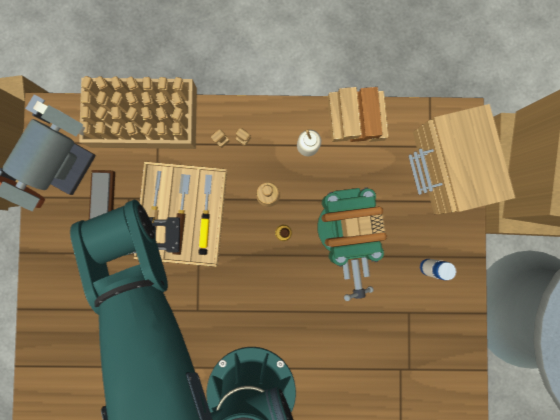

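The gripper is above the walnut handle, at about (165,234) once parallax is allowed for, and nothing has moved. I'll descend with a 4 mm y trim.

Emit:
{"op": "drive_tool", "data": {"rows": [[1, -4, 10, 0, 0, 0], [0, 0, 26, 0, 0, 0], [0, 0, 28, 0, 0, 0], [0, 0, 28, 0, 0, 0], [0, 0, 28, 0, 0, 0], [0, 0, 28, 0, 0, 0], [0, 0, 28, 0, 0, 0], [0, 0, 28, 0, 0, 0], [0, 0, 28, 0, 0, 0], [0, 0, 24, 0, 0, 0], [0, 0, 20, 0, 0, 0], [0, 0, 0, 0, 0, 0]]}}

```text
t: 5.57
ee_pos: [0.4925, 0.2306, 0.1206]
tool_rot: [[1.0, -0.001, -0.005], [-0.001, -1.0, -0.002], [-0.005, 0.002, -1.0]]
contact_force: [-0.7, -0.5, -0.7]
width: 0.0043
```

Emit:
{"op": "drive_tool", "data": {"rows": [[0, 0, 15, 0, 0, 0], [0, 0, 15, 0, 0, 0], [0, 0, 10, 0, 0, 0], [0, 0, 5, 0, 0, 0], [0, 0, 0, 0, 0, 0], [0, 0, 0, 0, 0, 0]]}}

```text
t: 6.07
ee_pos: [0.4949, 0.2323, 0.0802]
tool_rot: [[1.0, 0.0, 0.0], [0.0, -1.0, 0.0], [0.0, -0.0, -1.0]]
contact_force: [-0.3, -0.4, -0.2]
width: 0.0037
```

Run:
```python
from h import *
import cv2
im=capture("scene")[130:280,290:470];cv2.imwrite("pics/g1.png",cv2.resize(im,None,fx=4,fy=4,interpolation=cv2.INTER_CUBIC));s=observe();print(s["t"],s["ee_pos"],s["contact_force"])
```

```text
6.1167 [0.49508725 0.23235345 0.0804944 ] [-0.40677388 -0.23671232 -0.30678436]
```

View pics/g1.png

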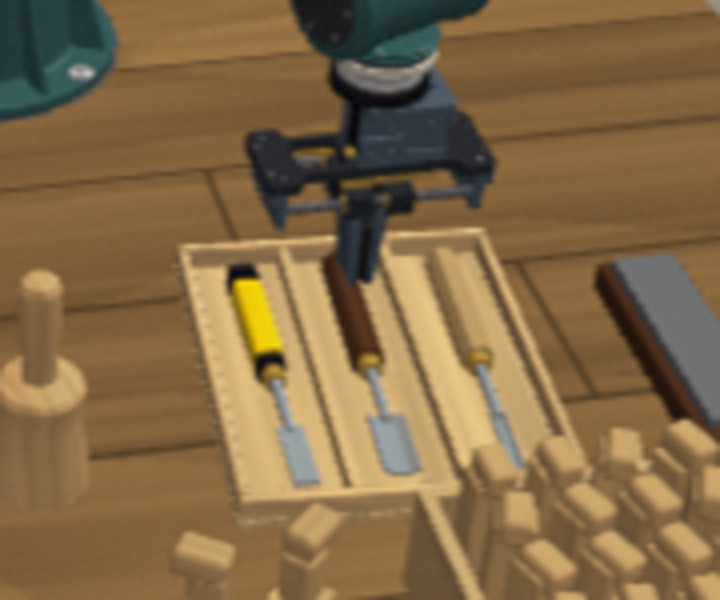

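Run:
```python
from h import *
def proj(n,P):
    c=calibration(n);T=np.linalg.inv(np.array(c["world_from_camera"]));p=T[:3,:3]@P+T[:3,3]
    return np.array([c["cx"]-c["fx"]*p[0]/p[2],c["cy"]+c["fy"]*p[1]/p[2]])
for P in([.495,.2315,.034],[.495,.2323,.061],[.495,.2323,.08],[.495,.2323,.14],[.495+.016,.2323,.061]):print(P,(proj("scene",P)-[290,130])*4)
```

```text
[0.495, 0.2315, 0.034] [349.21072001 297.96906925]
[0.495, 0.2323, 0.061] [353.54529071 271.5269186 ]
[0.495, 0.2323, 0.08] [355.96626348 252.66087805]
[0.495, 0.2323, 0.14] [363.85385708 191.19481668]
[0.511, 0.2323, 0.061] [359.50397639 283.71680598]
```

Emit:
{"op": "drive_tool", "data": {"rows": [[0, 0, 0, 0, 0, 0], [0, 0, 0, 0, 0, 0], [0, 0, 0, 0, 0, 0], [0, 0, 0, 0, 0, 0], [0, 0, 0, 0, 0, 0], [0, 0, 0, 0, 0, 0], [0, 0, 0, 0, 0, 0], [0, 0, 0, 0, 0, 0], [0, 0, 0, 0, 0, 0], [0, 0, 0, 0, 0, 0], [0, 0, 0, 0, 0, 0], [0, 0, 0, 0, 0, 0]]}}

```text
t: 7.12
ee_pos: [0.4946, 0.2323, 0.0797]
tool_rot: [[1.0, 0.0, -0.0], [0.0, -1.0, -0.0], [-0.0, 0.0, -1.0]]
contact_force: [0.6, -0.4, 0.2]
width: 0.0041
```

The projected fingertip matches the picture, so the point is good. I'll finish the hold, then go up and over to the mallet.

Emit:
{"op": "drive_tool", "data": {"rows": [[0, 0, 0, 0, 0, 0], [0, 0, 0, 0, 0, 0], [0, 0, 0, 0, 0, 0], [0, 0, 0, 0, 0, 0], [0, 0, 0, 0, 0, 0], [0, 0, 0, 0, 0, 0], [0, 0, 0, 0, 0, 0], [0, 0, 0, 0, 0, 0], [0, 0, 0, 0, 0, 0], [0, 0, 0, 0, 0, 0], [0, 0, 0, 0, 0, 0], [0, 0, 0, 0, 0, 0]]}}

```text
t: 8.12
ee_pos: [0.4946, 0.2323, 0.0797]
tool_rot: [[1.0, 0.0, -0.0], [0.0, -1.0, 0.0], [-0.0, -0.0, -1.0]]
contact_force: [0.5, -0.2, -0.6]
width: 0.0042
```

Emit:
{"op": "drive_tool", "data": {"rows": [[0, 0, -10, 0, 0, 0], [0, 0, -25, 0, 0, 0], [0, 0, -30, 0, 0, 0], [0, 0, -30, 0, 0, 0], [0, 0, -30, 0, 0, 0], [0, 0, -30, 0, 0, 0], [0, 0, -30, 0, 0, 0], [0, 0, -30, 0, 0, 0], [0, 0, -30, 0, 0, 0], [0, 0, -30, 0, 0, 0], [0, 0, -25, 0, 0, 0], [0, 0, -15, 0, 0, 0]]}}

```text
t: 9.12
ee_pos: [0.4949, 0.2324, 0.3988]
tool_rot: [[1.0, 0.0, 0.003], [0.0, -1.0, 0.001], [0.003, -0.001, -1.0]]
contact_force: [0.4, -0.6, 0.6]
width: 0.0038
```

Emit:
{"op": "drive_tool", "data": {"rows": [[5, 12, 0, 0, 0, 0], [12, 25, 0, 0, 0, 0], [12, 25, 0, 0, 0, 0], [12, 25, 0, 0, 0, 0], [12, 25, 0, 0, 0, 0], [12, 25, 0, 0, 0, 0], [12, 25, 0, 0, 0, 0], [12, 25, 0, 0, 0, 0], [12, 25, 0, 0, 0, 0], [12, 25, 0, 0, 0, 0], [12, 25, 0, 0, 0, 0], [0, 15, 0, 0, 0, 0]]}}

```text
t: 10.12
ee_pos: [0.6203, -0.0475, 0.3938]
tool_rot: [[1.0, -0.001, -0.001], [-0.001, -1.0, -0.0], [-0.001, 0.0, -1.0]]
contact_force: [0.0, 0.0, -0.1]
width: 0.004
```

Emit:
{"op": "drive_tool", "data": {"rows": [[0, 0, 0, 0, 0, 0], [0, 0, 15, 0, 0, 0], [0, 0, 25, 0, 0, 0], [0, 0, 25, 0, 0, 0], [0, 0, 25, 0, 0, 0], [0, 0, 15, 0, 0, 0], [0, 0, 0, 0, 0, 0], [0, 0, 0, 0, 0, 0]]}}

```text
t: 10.78
ee_pos: [0.6189, -0.0442, 0.2895]
tool_rot: [[1.0, 0.001, -0.001], [0.001, -1.0, 0.0], [-0.001, -0.0, -1.0]]
contact_force: [-1.0, 0.3, -0.4]
width: 0.004
```

Next I'll descend to TCP z ≈ 0.235, which puts the fingertips 26 mm above the end.

Emit:
{"op": "drive_tool", "data": {"rows": [[1, 1, 15, 0, 0, 0], [0, 0, 20, 0, 0, 0], [0, 0, 13, 0, 0, 0], [0, 0, 6, 0, 0, 0], [0, 0, 0, 0, 0, 0], [0, 0, 0, 0, 0, 0]]}}

```text
t: 11.28
ee_pos: [0.621, -0.0456, 0.2365]
tool_rot: [[1.0, 0.0, 0.001], [0.0, -1.0, -0.0], [0.001, 0.0, -1.0]]
contact_force: [-0.4, 0.9, 0.1]
width: 0.004
```

Run:
```python
from h import *
import cv2
im=capture("scene")[110:260,200:380];cv2.imwrite("pics/m1.png",cv2.resize(im,None,fx=4,fy=4,interpolation=cv2.INTER_CUBIC));s=observe();print(s["t"],s["ee_pos"],s["contact_force"])
```

```text
11.3333 [ 0.62118023 -0.04570954  0.23686436] [-0.09997272  0.44222275  1.03406371]
```

View pics/m1.png

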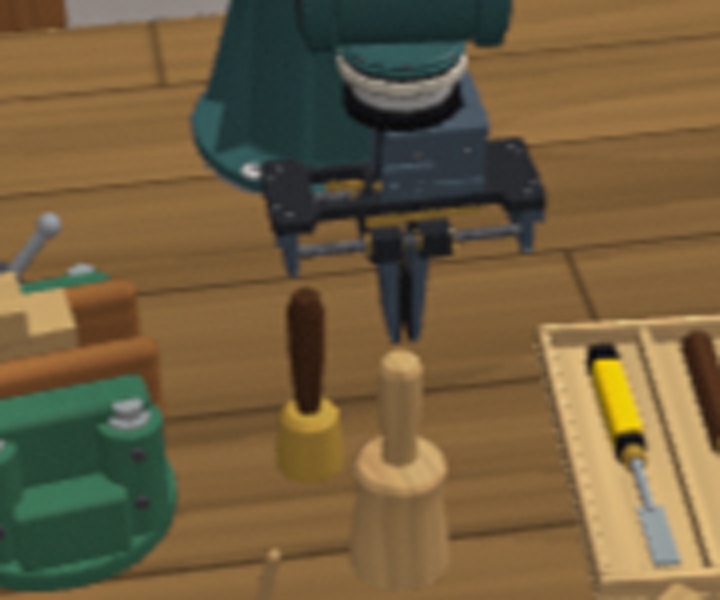

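The fingertips sit just above the mallet's end, around (402,340) over (402,360), with a visible gap. I'll hold here and then go to the waste.

Emit:
{"op": "drive_tool", "data": {"rows": [[0, 0, 0, 0, 0, 0], [0, 0, 0, 0, 0, 0], [0, 0, 0, 0, 0, 0], [0, 0, 0, 0, 0, 0], [0, 0, 0, 0, 0, 0], [0, 0, 0, 0, 0, 0], [0, 0, 0, 0, 0, 0], [0, 0, 0, 0, 0, 0], [0, 0, 0, 0, 0, 0], [0, 0, 0, 0, 0, 0], [0, 0, 0, 0, 0, 0], [0, 0, 0, 0, 0, 0]]}}

```text
t: 12.33
ee_pos: [0.6207, -0.0457, 0.2357]
tool_rot: [[1.0, 0.0, -0.0], [0.0, -1.0, 0.0], [-0.0, -0.0, -1.0]]
contact_force: [-0.5, -0.4, -0.2]
width: 0.0039
```

Emit:
{"op": "drive_tool", "data": {"rows": [[0, 0, 0, 0, 0, 0], [0, 0, 0, 0, 0, 0], [0, 0, 0, 0, 0, 0], [0, 0, 0, 0, 0, 0], [0, 0, 0, 0, 0, 0], [0, 0, 0, 0, 0, 0], [0, 0, 0, 0, 0, 0], [0, 0, 0, 0, 0, 0], [0, 0, 0, 0, 0, 0], [0, 0, 0, 0, 0, 0], [0, 0, 0, 0, 0, 0]]}}

```text
t: 13.25
ee_pos: [0.6207, -0.0457, 0.2357]
tool_rot: [[1.0, 0.0, -0.0], [0.0, -1.0, 0.0], [-0.0, -0.0, -1.0]]
contact_force: [-0.8, 0.0, 0.2]
width: 0.0045
```

Emit:
{"op": "drive_tool", "data": {"rows": [[0, 0, -10, 0, 0, 0], [0, 0, -25, 0, 0, 0], [0, 0, -30, 0, 0, 0], [0, 0, -30, 0, 0, 0], [0, 0, -30, 0, 0, 0], [0, 0, -20, 0, 0, 0], [0, 0, 0, 0, 0, 0]]}}

```text
t: 13.83
ee_pos: [0.6222, -0.0458, 0.3867]
tool_rot: [[1.0, 0.0, 0.007], [0.0, -1.0, -0.001], [0.007, 0.001, -1.0]]
contact_force: [0.3, -0.8, 1.0]
width: 0.0038
```

Emit:
{"op": "drive_tool", "data": {"rows": [[-4, 13, 0, 0, 0, 0], [-8, 27, 0, 0, 0, 0], [-8, 27, 0, 0, 0, 0], [-8, 27, 0, 0, 0, 0], [-8, 27, 0, 0, 0, 0], [-8, 27, 0, 0, 0, 0], [-9, 27, 0, 0, 0, 0], [-9, 27, 0, 0, 0, 0], [-8, 27, 0, 0, 0, 0], [-8, 27, 0, 0, 0, 0], [-8, 27, 0, 0, 0, 0], [-8, 24, 0, 0, 0, 0]]}}

```text
t: 14.83
ee_pos: [0.5252, -0.3545, 0.3799]
tool_rot: [[1.0, -0.0, -0.001], [-0.0, -1.0, 0.001], [-0.001, -0.001, -1.0]]
contact_force: [0.2, 0.5, 0.2]
width: 0.0045
```

Emit:
{"op": "drive_tool", "data": {"rows": [[0, 0, 0, 0, 0, 0], [0, 0, 0, 0, 0, 0], [0, 0, 15, 0, 0, 0], [0, 0, 25, 0, 0, 0], [0, 0, 20, 0, 0, 0], [0, 0, 10, 0, 0, 0], [0, 0, 0, 0, 0, 0], [0, 0, 0, 0, 0, 0]]}}

```text
t: 15.5
ee_pos: [0.5268, -0.3523, 0.3109]
tool_rot: [[1.0, 0.001, -0.0], [0.001, -1.0, 0.0], [-0.0, -0.0, -1.0]]
contact_force: [0.3, -1.0, 0.5]
width: 0.004
```

Emit:
{"op": "drive_tool", "data": {"rows": [[0, 1, 15, 0, 0, 0], [0, 0, 20, 0, 0, 0], [0, 0, 14, 0, 0, 0], [0, 0, 6, 0, 0, 0], [0, 0, 0, 0, 0, 0], [0, 0, 0, 0, 0, 0], [0, 0, 0, 0, 0, 0], [0, 0, 0, 0, 0, 0], [0, 0, 0, 0, 0, 0], [0, 0, 0, 0, 0, 0], [0, 0, 0, 0, 0, 0], [0, 0, 0, 0, 0, 0]]}}

```text
t: 16.5
ee_pos: [0.5267, -0.3538, 0.2559]
tool_rot: [[1.0, 0.0, 0.0], [0.0, -1.0, -0.0], [0.0, 0.0, -1.0]]
contact_force: [-0.0, -0.6, -0.6]
width: 0.0039
```

Run:
```python
from h import *
import cv2
im=capture("scene")[90:240,100:280];cv2.imwrite("pics/w1.png",cv2.resize(im,None,fx=4,fy=4,interpolation=cv2.INTER_CUBIC));s=observe();print(s["t"],s["ee_pos"],s["contact_force"])
```

```text
16.55 [ 0.52672296 -0.35374526  0.25584126] [ 0.32525933 -0.04867121 -0.04499092]
```

View pics/w1.png

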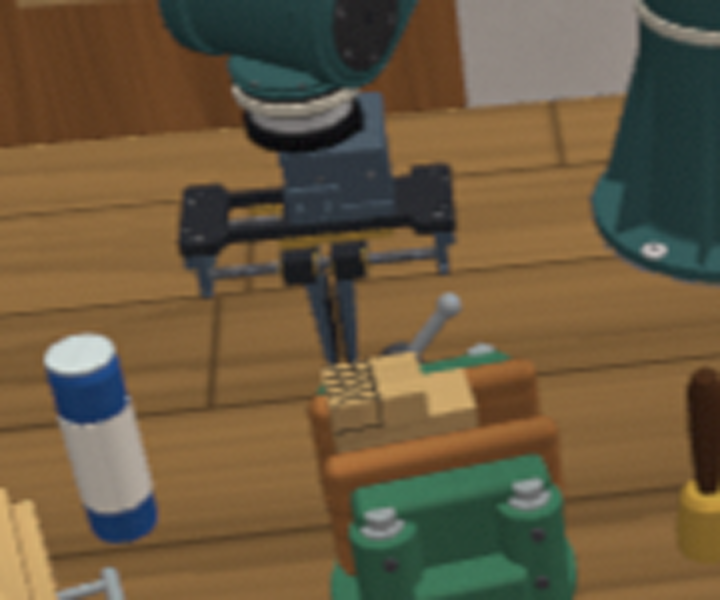

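The fingertips, at about (342,358), hover over the hatched patch centred near (350,382). That fits the 26 mm clearance. I'll hold a little longer and hand in.

Emit:
{"op": "drive_tool", "data": {"rows": [[0, 0, 0, 0, 0, 0], [0, 0, 0, 0, 0, 0], [0, 0, 0, 0, 0, 0], [0, 0, 0, 0, 0, 0], [0, 0, 0, 0, 0, 0], [0, 0, 0, 0, 0, 0], [0, 0, 0, 0, 0, 0], [0, 0, 0, 0, 0, 0], [0, 0, 0, 0, 0, 0], [0, 0, 0, 0, 0, 0], [0, 0, 0, 0, 0, 0], [0, 0, 0, 0, 0, 0]]}}

```text
t: 17.55
ee_pos: [0.5267, -0.3537, 0.2557]
tool_rot: [[1.0, 0.0, 0.0], [0.0, -1.0, 0.0], [0.0, -0.0, -1.0]]
contact_force: [-0.3, 0.1, -0.1]
width: 0.004
```

```bash
python3 -c "
from workcell import *
s=observe();print(s['t'],s['ee_pos'],s['contact_force']);print(sign_off())"
```

```text
17.55 [ 0.52671327 -0.35371113  0.25574141] [-0.30892886  0.11582654 -0.08147348]
the job is handed in; nothing more can be done
None
```

The arm pointed, fingers straight down and almost closed, at the walnut gouge's handle for about 2 s. It then pointed at the beech mallet's handle end for about 2 s, and last at the hatched waste, where it was still pointing when I handed in at 17.6 s. It travelled high between targets and came straight down on each.

**Last checks:** the fingertips were about 26–27 mm above each target by my measurements. Every force reading was about 1.5 N or less, which is sensor noise, so I saw no sign of contact. The close-up pictures showed the fingertips over the right spot each time.

**Disagreement:** the two cameras differed by about 11 mm along the length of the gouge handle, because I picked its middle by eye in the angled view. I used the top view there. For the mallet and the waste they agreed within 3 mm.

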